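Ease a mould flask down on the bench lift

TASK

A mould flask stands on the raised platen of the little hydraulic bench lift: ease the release-valve lever open, anticlockwise seen from above, only far enough that the platen sinks slowly under its own weight. When the platen's top is level with the transfer ledge beside it, turn the lever back clockwise until you feel the valve seat firmly, without straining the lever, so that the platen stays there; then let go of the lever. Do not touch the platen or the flask, and leave the other things on the bench where they are.

Things in the scene. Friction and masses are not known exactly. Their poses are not given: they have to be found in the camera images.
- pin (a point): Point 30 mm above the foot of the upright round steel pin at the free end of the valve lever; the pin is 16 mm across and 50 mm tall, from 30 mm below this point to 20 mm above it, the flat lever arm just under it. Free space of 60 mm or more around it and above. It travels on a level circle of 85 mm radius about valve_axis. Its x axis points out along the lever.
- valve_axis (a point): Point on the upright axis that the lever turns about, above the dark square valve block (56 mm wide, 80 mm tall; lever hub 106 mm high), at 128 mm height, the height of the point pin.
- lever: Steel lever arm on the valve block, 14 mm wide, 8 mm thick, 85 mm from axis to pin. Origin on the turning axis 90 mm above the bench, x out along the arm. Anticlockwise from above opens. It is stiff to turn (5 to 8 N at the pin) and stays where it is left. The platen starts to sink 0.1 to 0.6 rad from the starting angle, then by about 25 mm/s more for each further 0.1 rad.
- stem (a joint): Gap between the valve's needle and its seat in m, 0.003 per rad of lever turn from the seat, unseen inside the block; 0 = shut home, below 0.0001 counts as shut: finer than this reading, so feel for it. The seat, a firm stop, lies up to 0.3 rad clockwise of the starting angle. At the pin 12 to 17 N is firmly seated.
- bend (a joint): Springy sideways bend of the lever arm in rad, 0 unloaded, 0.0014 per N pushed sideways at the pin, negative when pushed clockwise (shut). Beyond 0.034 either way (24 N) the lever is strained.
- ram (a joint): Height of the platen in m above its lowest position (0 to 0.085), starting at 0.06 to 0.08; falls as the platen sinks. It cannot be raised again. Slow means under 50 mm/s; 10 to 25 mm/s is good; far open it drops at over 100 mm/s.
- platen: Steel platen 130 x 120 x 12 mm on the ram in the middle of the lift, with the round brass mould flask (86 mm across, three guide pins, 60 mm tall) on it. Origin at the centre of its underside. It rocks up to 4 degrees towards and away from the robot in its worn guide. Not to be touched.
- platen_edge (a point): Middle of the platen's top edge on the side of the ledge (60 mm from its centre, 12 mm above its underside): gives the height of the platen's top.
- ledge_edge (a point): Middle of the top edge, nearest the platen, of the steel transfer ledge (120 x 50 x 10 mm), clamped to the column at the end of the lift away from the valve, 6 mm beside the platen. Gives the height of the ledge's top, 118 to 140 mm above the bench: 30 to 70 mm below the platen's top at the start.
- jar: Small amber jar with black cap, 56 mm across, 75 mm tall, on the bench near the valve; origin at its underside. A bystander.
- dish: White ceramic dish, 90 mm across, 30 mm tall, on the bench beyond the ledge; origin at its underside. A bystander.
- driver: Screwdriver lying on the bench on the robot's side of the lift, along its x axis; origin at the underside. A bystander.

How it is judged:
By the outcome, as a careful person would: the job done as asked, in the order asked, and still so for the second after the job is handed in, with the robot touching nothing.
It also fails if it takes over 70 s, if anything falls off the work surface, if the arm or the gripper's body presses on something with over 40 N, if the wrist force passes 120 N, or if a joint passes its speed limit or range.

ROBOT

A 7-joint arm with a two-finger parallel gripper is mounted at the origin on the work surface. World frame = base frame: x ahead of the robot, y to its left, z up, the work surface at z = 0. Lengths are in m, angles in rad, forces in N, time in s.
With the tool pointing down it reaches from about 0.425 to 0.875 m from the base axis. Payload 8.4 kg.
Tool frame: the origin (TCP) lies midway between the tips of the shut fingers; the grasp point (between the pads) lies 19 mm behind it; z points along the fingers, y is the line along which they close (so a half turn about z gives the same grasp; the last joint's range is limited). The gripper opens to 85 mm and grips with 20 to 120 N. Pads are 22 mm wide; open, the fingers measure 114 mm over their backs; the gripper's body (76 mm by 85 mm) begins 54 mm behind the grasp point. The pads swing forward as they close: fully open they stand 13 mm farther back than shut.
Start: joints at [-1.323, 0.333, 0.04, 1.465, -0.013, 1.343, -0.059], TCP at [0.221, 0.611, 0.231] pointing down, gripper open.
Joint ranges: [-2.58, 2.58], [-0.38, 2.09], [-1.3, 1.39], [0.25, 2.4], [-1.5, 4.64], [0.08, 2.09], [-2.65, 2.65]. Speed limits (rad/s): [2.22, 2.22, 2.79, 2.79, 3.14, 3.14, 3.14].

INTERFACE

Orientations are given as a unit quaternion [w, x, y, z].
In Python, from bench import ctrl gives the robot as it stands.
- The arm moves only by the tool jog_arm, never from a script. Its argument "motion" is a list of rows, each an object with "travel": the shift along the tool's x, y, z in units of 500 mm (1.0 is 500 mm), a list of three; "dr": the turn, a rotation vector about the tool's x, y, z in units of 0.1 rad (1.0 is 0.1 rad), a list of three; "claw": the closure, from -1 (fully open) to 1 (shut). A call has 1 to 20 rows; each row shifts and turns the commanded pose from where the row before left it, along the tool's axes as they then stand; what a row does not reach is not made up. A row lasts 1/10 s, in which the tool goes at most 50 mm and 8.59 degrees, less where a joint would pass 70% of its speed; a pose out of reach is approached as far as the arm can. A call with a number of a shift or a turn outside -1 to 1 is refused whole. A call with a gripper value outside its range is refused whole. The fingers move at their own pace and stop on an object; "force" is the grip in N (left out, the last holds). Time passes only in rows, so rows that do not move let the fingers close. It gives the time, the measured TCP pose, the force, the opening and the grip force at its end, in the units of the state.
- ctrl.get_obs(): the state, without advancing time (a new reading comes with each control period).
- ctrl.snapshot(name): name is "scene" or "top" or "wrist"; returns a dict with "img" (400x640x3 uint8, blue, green, red), "z_map" (400x640 float32, m along the optical axis (not along the pixel's ray), 0 where there is no reading), "camera_matrix" (3x3 intrinsics, pixels), "world_to_cam" (4x4, takes a point from world to camera coordinates); the wrist camera has in their place "hand_eye" (4x4, takes a point from camera to tool coordinates, whose origin is the TCP and whose axes are the flange's). Camera axes: x right, y up, looking along -z (the intrinsics and any distortion apply to the point x, -y, -z); pixel columns grow to the right and rows downward; lengths in m; the calibration is good to about 2 mm. A picture is of the moment at which its call begins: read the wrist's pose just before it.
- ctrl.job_done(): hands the job in; it is judged then, once.
The state is a dict: "time_s": time; "joint_pos": joint angles; "qvel": joint speeds; "tau": joint torques, N m; "tool_pos": TCP position; "eef_rot": TCP orientation; "force": force on the tool from outside, world axes, zero at the start; "torque": the same for the moment, N m; "finger_gap": opening from 0.0 (shut) to 1.0 (fully open); "finger_force": force on a finger pad.
Only numpy, scipy, OpenCV 4.12 (cv2) and the standard library are available. Lean on these libraries where they do the work, as an engineer would, in place of code of your own. Each camera call takes 0.05 s, during which the arm holds its last target. There are 200 camera calls.

## Working session

There is one attempt and no reset: what is moved stays moved. The work goes in short steps, Python scripts to look and compute and a tool call to move; the robot and the scene stay as the last step left them, time stands still between calls to the robot, and variables do not carry over. Pictures are saved under pics/ and viewed, at most 10 in all, crops included, and the job is handed in when it is done.

Besides the shell and the picture viewer there is one more tool, called after "Request:" as a command line: name --argument value ..., lists and objects as JSON in quotes. jog_arm: Moves the arm, as the interface text tells. Shifts and turns lie within -1 to 1; 1 stands for 500 mm of shift or 0.1 rad of turn. Its arguments: {"type":"object","properties":{"motion":{"type":"array"},"force":{"type":"number"}},"required":["motion"]}

```bash
mkdir -p pics
cat > h.py <<'E'
import numpy as np, cv2
from bench import ctrl
def pts(s):
    K=s["camera_matrix"];z=s["z_map"];v,u=np.mgrid[0:400,0:640]
    c=np.stack([(u-K[0,2])/K[0,0]*z,-(v-K[1,2])/K[1,1]*z,-z,np.ones_like(z)],-1)
    return c
def world(s):
    return (pts(s)@np.linalg.inv(s["world_to_cam"]).T)[...,:3]
E
python3 - <<'E'
from h import *
o=ctrl.get_obs();print({k:np.round(v,3) for k,v in o.items()})
for n in("scene","top"):
    s=ctrl.snapshot(n);cv2.imwrite(f"pics/{n}0.png",s["img"]);np.savez(f"{n}0.npz",**s)
    print(n,np.round(np.linalg.inv(s["world_to_cam"]),3).tolist(),s["camera_matrix"].tolist())
E
```

```text
{'time_s': np.float64(0.0), 'joint_pos': array([-1.323,  0.334,  0.04 ,  1.466, -0.013,  1.343, -0.058]), 'qvel': array([-0.   , -0.001, -0.   ,  0.001, -0.   , -0.001, -0.001]), 'tau': array([ 0.0000e+00, -6.5856e+01,  1.3660e+00, -4.0555e+01,  1.7000e-02,
        1.3000e-02, -0.0000e+00]), 'tool_pos': array([0.221, 0.611, 0.23 ]), 'eef_rot': array([-0.   ,  0.173,  0.985, -0.001]), 'force': array([-0.376,  0.187,  0.82 ]), 'torque': array([-0.01 ,  0.012,  0.017]), 'finger_force': np.float64(0.0), 'finger_gap': np.float64(1.004)}
scene [[-0.178, -0.533, 0.827, 1.522], [0.984, -0.1, 0.147, 0.228], [0.004, 0.84, 0.542, 0.726], [0.0, 0.0, 0.0, 1.0]] [[470.344007498294, 0.0, 318.388777684034], [0.0, 470.344007498294, 193.39587988121667], [0.0, 0.0, 1.0]]
top [[0.015, 0.985, -0.175, 0.421], [-1.0, 0.017, 0.009, 0.058], [0.012, 0.175, 0.985, 0.922], [0.0, 0.0, 0.0, 1.0]] [[374.5146127816875, 0.0, 317.3126714453095], [0.0, 374.5146127816875, 198.5698448496167], [0.0, 0.0, 1.0]]
```

View pics/scene0.png

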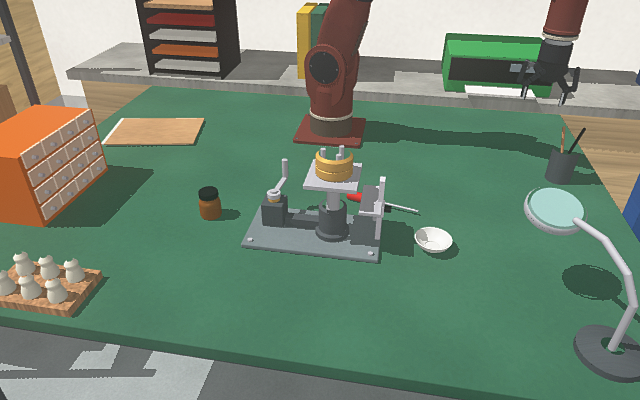

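View pics/top0.png

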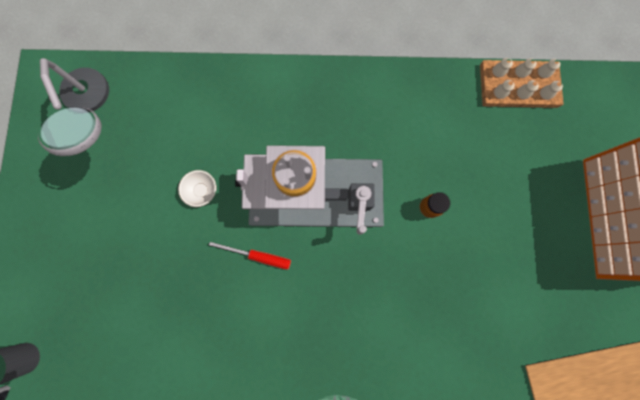

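The scene view shows the lift, with the lever pin at about (285,165), the platen at (333,175) and the ledge at (380,200). In the top view the pin is at about (362,228), the hub at (363,193), the platen at (295,177) and the ledge at (255,182).

Run:
```python
from h import *
for n,(a,b,c,d) in(("scene",(140,260,235,400)),("top",(140,240,230,390))):
    s=dict(np.load(n+"0.npz"));W=world(s)
    cv2.imwrite(f"pics/{n}z.png",cv2.resize(s["img"][a:b,c:d],None,fx=4.5,fy=4.5,interpolation=cv2.INTER_CUBIC))
    if n=="top":
        for nm,(r0,r1,c0,c1) in dict(lever=(184,240,350,376),plat=(145,212,240,330)).items():
            P=W[r0:r1,c0:c1].reshape(-1,3)
            for lo,hi in [(.085,.095),(.095,.104),(.104,.112),(.112,.122),(.122,.132),(.132,.142),(.142,.155),(.155,.175),(.175,.19),(.19,.21),(.21,.28)]:
                Q=P[(P[:,2]>lo)&(P[:,2]<hi)]
                if len(Q)>3: print(nm,lo,len(Q),Q.mean(0).round(4),Q.min(0).round(3),Q.max(0).round(3))
    else:
        P=W[140:260,235:300].reshape(-1,3)
        for lo in np.arange(.06,.18,.01):
            Q=P[(P[:,2]>lo)&(P[:,2]<lo+.01)]
            if len(Q)>2: print(n,lo.round(3),len(Q),Q.mean(0).round(4),Q.min(0).round(3),Q.max(0).round(3))
```

```text
scene 0.06 94 [ 0.6044 -0.0466  0.0652] [ 0.557 -0.079  0.06 ] [ 0.614 -0.023  0.07 ]
scene 0.07 131 [ 0.5975 -0.0452  0.0765] [ 0.556 -0.078  0.07 ] [ 0.614 -0.023  0.08 ]
scene 0.08 141 [ 0.5927 -0.0493  0.0821] [ 0.558 -0.078  0.08 ] [ 0.613 -0.025  0.089]
scene 0.09 106 [ 0.5622 -0.0462  0.097 ] [ 0.499 -0.066  0.09 ] [ 0.601 -0.035  0.1  ]
scene 0.1 124 [ 0.5631 -0.0492  0.103 ] [ 0.496 -0.068  0.1  ] [ 0.599 -0.035  0.11 ]
scene 0.11 22 [ 0.5037 -0.0423  0.1146] [ 0.497 -0.05   0.11 ] [ 0.508 -0.037  0.119]
scene 0.12 21 [ 0.5033 -0.0421  0.1253] [ 0.492 -0.049  0.12 ] [ 0.508 -0.035  0.13 ]
scene 0.13 21 [ 0.5032 -0.0419  0.1353] [ 0.497 -0.049  0.131] [ 0.508 -0.036  0.14 ]
scene 0.14 24 [ 0.5012 -0.0414  0.1459] [ 0.492 -0.048  0.14 ] [ 0.508 -0.036  0.15 ]
scene 0.15 6 [ 0.5009 -0.044   0.1502] [ 0.493 -0.049  0.15 ] [ 0.505 -0.038  0.151]
lever 0.085 6 [ 0.5669 -0.0441  0.0934] [ 0.554 -0.063  0.09 ] [ 0.587 -0.036  0.095]
lever 0.095 302 [ 0.5555 -0.0488  0.0996] [ 0.489 -0.067  0.095] [ 0.597 -0.035  0.104]
lever 0.104 43 [ 0.5748 -0.0511  0.106 ] [ 0.491 -0.06   0.104] 
[... 363 characters left out ...]
151]
plat 0.104 6 [0.5891 0.22   0.1094] [0.583 0.217 0.106] [0.595 0.223 0.112]
plat 0.112 199 [0.593  0.1901 0.1211] [0.539 0.164 0.113] [0.658 0.217 0.122]
plat 0.122 962 [0.5985 0.1882 0.1238] [0.54  0.165 0.122] [0.658 0.214 0.131]
plat 0.132 14 [0.5945 0.2062 0.1382] [0.588 0.203 0.133] [0.61  0.215 0.141]
plat 0.142 16 [0.5958 0.206  0.1486] [0.588 0.203 0.142] [0.61  0.215 0.155]
plat 0.155 67 [0.5655 0.1339 0.168 ] [0.534 0.038 0.155] [0.63  0.213 0.175]
plat 0.175 2909 [0.5964 0.0989 0.1787] [0.534 0.038 0.175] [0.664 0.21  0.19 ]
plat 0.19 129 [0.5856 0.0936 0.2004] [0.556 0.055 0.19 ] [0.641 0.136 0.21 ]
plat 0.21 645 [0.5917 0.0963 0.2281] [0.556 0.055 0.21 ] [0.641 0.14  0.241]
```

View pics/scenez.png

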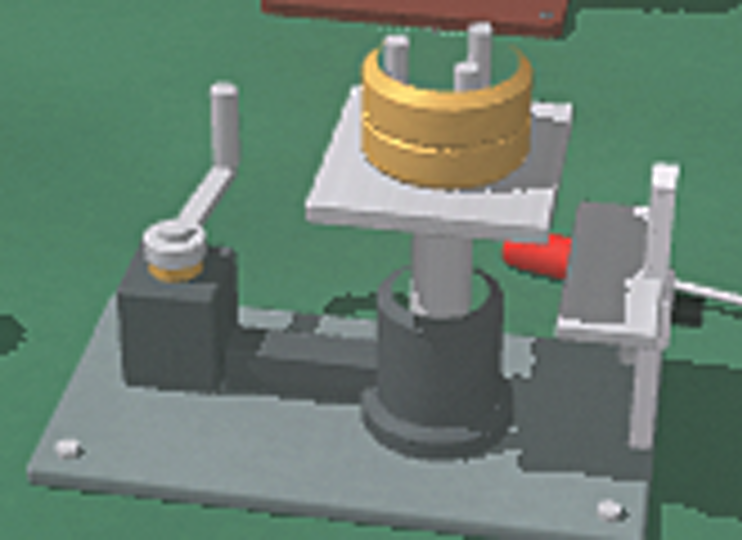

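View pics/topz.png

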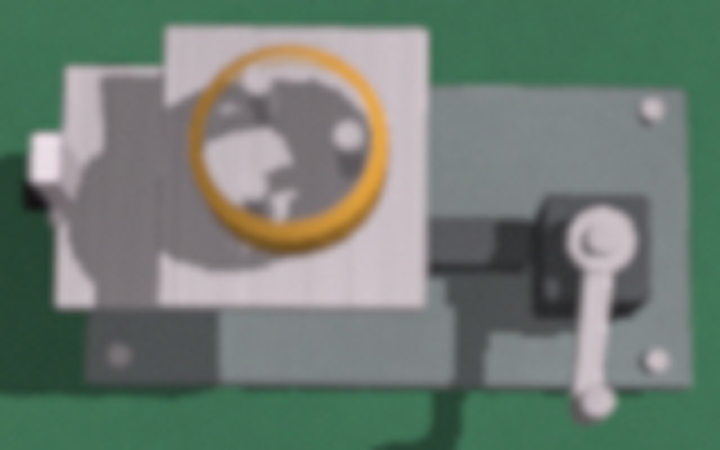

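Request:
jog_arm --motion '[{"travel":[0,0,-0.04],"dr":[0,0,-0.85],"claw":0.4},{"travel":[0,0,-0.04],"dr":[0,0,-0.85],"claw":0.4},{"travel":[0,0,-0.04],"dr":[0,0,-0.85],"claw":0.4},{"travel":[-0.04,-0.0735,0],"dr":[0,0,0],"claw":0.4},{"travel":[-0.04,-0.0735,0],"dr":[0,0,0],"claw":0.4},{"travel":[-0.04,-0.0735,0],"dr":[0,0,0],"claw":0.4},{"travel":[-0.04,-0.0735,0],"dr":[0,0,0],"claw":0.4},{"travel":[-0.04,-0.0735,0],"dr":[0,0,0],"claw":0.4},{"travel":[-0.04,-0.0735,0],"dr":[0,0,0],"claw":0.4},{"travel":[-0.04,-0.0735,0],"dr":[0,0,0],"claw":0.4},{"travel":[-0.04,-0.0735,0],"dr":[0,0,0],"claw":0.4},{"travel":[-0.04,-0.0735,0],"dr":[0,0,0],"claw":0.4},{"travel":[-0.04,-0.0735,0],"dr":[0,0,0],"claw":0.4},{"travel":[-0.04,-0.0735,0],"dr":[0,0,0],"claw":0.4},{"travel":[-0.04,-0.0735,0],"dr":[0,0,0],"claw":0.4},{"travel":[-0.04,-0.0735,0],"dr":[0,0,0],"claw":0.4},{"travel":[-0.04,-0.0735,0],"dr":[0,0,0],"claw":0.4},{"travel":[-0.04,-0.0735,0],"dr":[0,0,0],"claw":0.4},{"travel":[-0.04,-0.0735,0],"dr":[0,0,0],"claw":0.4},{"travel":[-0.04,-0.0735,0],"dr":[0,0,0],"claw":0.4}]' --force 60

```text
time_s: 2.1
tool_pos: [0.5024, -0.0437, 0.2913]
eef_rot: [0.0, 0.046, 0.999, 0.0]
force: [1.9, 0.7, -0.0]
finger_gap: 0.297
finger_force: 0.0
```

```bash
cat >> h.py <<'E'
from scipy.spatial.transform import Rotation as Ro
def wristworld():
    o=ctrl.get_obs();s=ctrl.snapshot("wrist")
    q=o["eef_rot"];T=np.eye(4);T[:3,:3]=Ro.from_quat([q[1],q[2],q[3],q[0]]).as_matrix();T[:3,3]=o["tool_pos"]
    return o,s,(pts(s)@s["hand_eye"].T@T.T)[...,:3]
E
python3 - <<'E'
from h import *
o,s,W=wristworld();print(o["tool_pos"].round(4),o["eef_rot"].round(4),o["force"].round(2))
cv2.imwrite("pics/w1.png",s["img"])
P=W.reshape(-1,3)
for b,lo,hi in (("pin",.142,.152),("pinside",.106,.14),("arm",.092,.102),("hub",.103,.11)):
    m=(P[:,2]>lo)&(P[:,2]<hi)&(P[:,1]<-.01)&(P[:,1]>-.085)&(P[:,0]>.45)&(P[:,0]<.62)
    Q=P[m]
    if len(Q): print(b,len(Q),np.median(Q,0).round(4),Q.min(0).round(4),Q.max(0).round(4))
    if b=="arm":
        A=Q[(Q[:,0]>.515)&(Q[:,0]<.56)]; print(np.polyfit(A[:,0],A[:,1],1)if len(A) else 0)
E
```

```text
[ 0.5024 -0.0437  0.2913] [1.00e-04 4.58e-02 9.99e-01 1.00e-04] [ 1.9   0.75 -0.04]
pin 271 [ 0.4954 -0.0428  0.1472] [ 0.4884 -0.0503  0.1424] [ 0.5038 -0.0354  0.1497]
pinside 171 [ 0.4905 -0.0445  0.1193] [ 0.4883 -0.0594  0.106 ] [ 0.5885 -0.0349  0.1398]
arm 1185 [ 0.5636 -0.0482  0.0991] [ 0.4886 -0.0683  0.0921] [ 0.5977 -0.0349  0.102 ]
[-0.10690213  0.01046571]
hub 202 [ 0.5798 -0.0509  0.1054] [ 0.4885 -0.0594  0.1032] [ 0.5889 -0.0354  0.11  ]
```

View pics/w1.png

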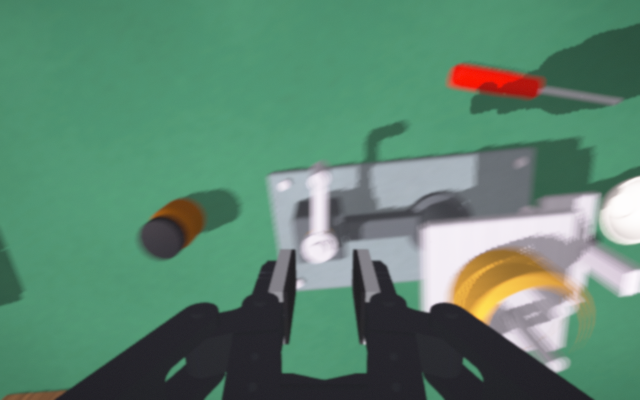

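The wrist view shows the pin at about (318,170) and the hub at (318,246). The pin lines up with the gap between the fingers. I'll descend around it.

Request:
jog_arm --motion '[{"travel":[0.012,0.001,0],"dr":[0,0,0],"claw":0.4},{"travel":[0,0,0.06],"dr":[0,0,0],"claw":0.4},{"travel":[0,0,0.06],"dr":[0,0,0],"claw":0.4},{"travel":[0,0,0.06],"dr":[0,0,0],"claw":0.4},{"travel":[0,0,0.06],"dr":[0,0,0],"claw":0.4},{"travel":[0,0,0.06],"dr":[0,0,0],"claw":0.4},{"travel":[0,0,0.056],"dr":[0,0,0],"claw":0.4},{"travel":[0,0,0],"dr":[0,0,0],"claw":0.5},{"travel":[0,0,0],"dr":[0,0,0],"claw":0.5},{"travel":[0,0,0],"dr":[0,0,0],"claw":0.5}]'

```text
time_s: 3.15
tool_pos: [0.4971, -0.0405, 0.1148]
eef_rot: [0.001, 0.046, 0.999, 0.0]
force: [0.4, -0.1, 0.1]
finger_gap: 0.249
finger_force: 0.0
```

```bash
cat > m.py <<'E'
from h import *
def band(W,y0,y1,lo,hi):
    P=W.reshape(-1,3);m=(P[:,1]>y0)&(P[:,1]<y1)&(P[:,0]>.545)&(P[:,0]<.65)&(P[:,2]>lo)&(P[:,2]<hi)
    Q=P[m];b=np.median(Q[:,2])
    Q=Q[abs(Q[:,2]-b)<.006];p=np.polyfit(Q[:,0]-.598,Q[:,2],1);return p[1],p[0],len(Q)
o=ctrl.get_obs();s=ctrl.snapshot("top");W=world(s)
a=band(W,.142,.156,.09,.2);b=band(W,.174,.2,.11,.135)
print("t",o["time_s"].round(3),"plat",np.round(a,4),"ledge",np.round(b,4),"diff mm",round((a[0]-b[0])*1e3,2),"tcp",o["tool_pos"].round(4),"F",o["force"].round(2))
E
python3 m.py
```

```text
Traceback (most recent call last):
  File "m.py", line 8, in <module>
    print("t",o["time_s"].round(3),"plat",np.round(a,4),"ledge",np.round(b,4),"diff mm",round((a[0]-b[0])*1e3,2),"tcp",o["tool_pos"].round(4),"F",o["force"].round(2))
              ^^^^^^^^^^^^^^^^^
AttributeError: 'float' object has no attribute 'round'
```

Request:
jog_arm --motion '[{"travel":[0,-0.004,0],"dr":[0,0,0],"claw":0.5},{"travel":[0,-0.004,0],"dr":[0,0,0],"claw":0.5},{"travel":[0,-0.0034,0],"dr":[0,0,-0.2],"claw":0.5},{"travel":[0,-0.0034,0],"dr":[0,0,-0.2],"claw":0.5},{"travel":[0,-0.0034,0],"dr":[0,0,-0.2],"claw":0.5},{"travel":[0,0,0],"dr":[0,0,0],"claw":0.5}]'

```text
time_s: 3.8
tool_pos: [0.496, -0.0496, 0.1136]
eef_rot: [0.0, 0.015, 1.0, 0.0]
force: [1.4, 4.2, 2.0]
finger_gap: 0.251
finger_force: 2.2
```

```bash
python3 m.py
```

```text
Traceback (most recent call last):
  File "m.py", line 8, in <module>
    print("t",o["time_s"].round(3),"plat",np.round(a,4),"ledge",np.round(b,4),"diff mm",round((a[0]-b[0])*1e3,2),"tcp",o["tool_pos"].round(4),"F",o["force"].round(2))
              ^^^^^^^^^^^^^^^^^
AttributeError: 'float' object has no attribute 'round'
```

```bash
sed -i 's/o\["time_s"\].round(3)/round(float(o["time_s"]),3)/' m.py; python3 m.py
```

```text
t 3.85 plat [1.787e-01 9.900e-03 3.160e+02] ledge [ 1.234e-01 -3.500e-03  5.580e+02] diff mm 55.35 tcp [ 0.4959 -0.0496  0.1135] F [1.22 4.58 0.91]
```

Request:
jog_arm --motion '[{"travel":[0,-0.0034,0],"dr":[0,0,-0.2],"claw":0.5},{"travel":[0,-0.0034,0],"dr":[0,0,-0.2],"claw":0.5},{"travel":[0,0,0],"dr":[0,0,0],"claw":0.5}]'

```text
time_s: 4.2
tool_pos: [0.4957, -0.0534, 0.1135]
eef_rot: [0.0, -0.004, 1.0, 0.0]
force: [2.1, 3.8, 1.7]
finger_gap: 0.25
finger_force: 2.1
```

```bash
python3 m.py
```

```text
t 4.2 plat [1.787e-01 1.250e-02 3.170e+02] ledge [1.233e-01 4.000e-04 5.610e+02] diff mm 55.37 tcp [ 0.4957 -0.0534  0.1135] F [2.13 3.85 1.69]
```

Request:
jog_arm --motion '[{"travel":[0,-0.0034,0],"dr":[0,0,-0.2],"claw":0.5},{"travel":[0,-0.0034,0],"dr":[0,0,-0.2],"claw":0.5},{"travel":[0,0,0],"dr":[0,0,0],"claw":0.5}]'

```text
time_s: 4.55
tool_pos: [0.4958, -0.0568, 0.1134]
eef_rot: [0.0, -0.024, 1.0, -0.0]
force: [3.1, 3.7, 0.7]
finger_gap: 0.25
finger_force: 2.0
```

```bash
python3 m.py
```

```text
t 4.55 plat [1.787e-01 3.100e-03 3.200e+02] ledge [ 1.234e-01 -1.000e-03  5.590e+02] diff mm 55.27 tcp [ 0.4958 -0.0568  0.1134] F [3.12 3.66 0.66]
```

Request:
jog_arm --motion '[{"travel":[0,-0.0034,0],"dr":[0,0,-0.2],"claw":0.5},{"travel":[0,-0.0034,0],"dr":[0,0,-0.2],"claw":0.5},{"travel":[0,0,0],"dr":[0,0,0],"claw":0.5}]'

```text
time_s: 4.9
tool_pos: [0.4958, -0.0602, 0.1134]
eef_rot: [0.0, -0.044, 0.999, -0.0]
force: [1.6, 3.8, 1.0]
finger_gap: 0.251
finger_force: 2.0
```

```bash
python3 m.py
```

```text
t 4.9 plat [1.784e-01 1.500e-03 3.230e+02] ledge [1.232e-01 6.000e-04 5.580e+02] diff mm 55.16 tcp [ 0.4958 -0.0602  0.1134] F [1.59 3.78 1.04]
```

Request:
jog_arm --motion '[{"travel":[0,-0.0017,0],"dr":[0,0,-0.1],"claw":0.5},{"travel":[0,0,0],"dr":[0,0,0],"claw":0.5},{"travel":[0,0,0],"dr":[0,0,0],"claw":0.5}]'

```text
time_s: 5.25
tool_pos: [0.4958, -0.0609, 0.1133]
eef_rot: [-0.0, -0.049, 0.999, 0.0]
force: [2.0, 4.3, 0.5]
finger_gap: 0.25
finger_force: 2.1
```

```bash
python3 m.py
```

```text
t 5.25 plat [ 1.771e-01 -9.000e-04  3.180e+02] ledge [ 1.234e-01 -2.100e-03  5.590e+02] diff mm 53.71 tcp [ 0.4958 -0.0609  0.1133] F [1.96 4.25 0.52]
```

Request:
jog_arm --motion '[{"travel":[0,-0.0034,0],"dr":[0,0,-0.2],"claw":0.5},{"travel":[0,-0.0017,0],"dr":[0,0,-0.1],"claw":0.5},{"travel":[0,0,0],"dr":[0,0,0],"claw":0.5},{"travel":[0,0,0],"dr":[0,0,0],"claw":0.5},{"travel":[0,0,0],"dr":[0,0,0],"claw":0.5},{"travel":[0,0,0],"dr":[0,0,0],"claw":0.5}]'

```text
time_s: 5.9
tool_pos: [0.496, -0.0636, 0.1133]
eef_rot: [-0.0, -0.064, 0.998, -0.0]
force: [1.9, 4.8, 1.4]
finger_gap: 0.246
finger_force: 2.0
```

```bash
python3 m.py
```

```text
t 5.9 plat [ 1.705e-01 -3.900e-03  3.150e+02] ledge [1.234e-01 2.000e-04 5.590e+02] diff mm 47.15 tcp [ 0.496  -0.0636  0.1133] F [1.86 4.75 1.43]
```

Request:
jog_arm --motion '[{"travel":[0,0,0],"dr":[0,0,0],"claw":0.5},{"travel":[0,0,0],"dr":[0,0,0],"claw":0.5},{"travel":[0,0,0],"dr":[0,0,0],"claw":0.5},{"travel":[0,0,0],"dr":[0,0,0],"claw":0.5}]'

```text
time_s: 6.35
tool_pos: [0.496, -0.0636, 0.1133]
eef_rot: [-0.0, -0.064, 0.998, -0.0]
force: [2.0, 4.9, 2.0]
finger_gap: 0.252
finger_force: 2.0
```

```bash
python3 m.py
```

```text
t 6.35 plat [ 1.642e-01 -1.400e-02  3.060e+02] ledge [ 1.234e-01 -7.000e-04  5.570e+02] diff mm 40.8 tcp [ 0.496  -0.0636  0.1133] F [2.01 4.89 1.97]
```

Request:
jog_arm --motion '[{"travel":[0,0.0035,0],"dr":[0,0,0],"claw":0.5},{"travel":[0,0.0035,0],"dr":[0,0,0],"claw":0.5},{"travel":[0,0,0],"dr":[0,0,0],"claw":0.5},{"travel":[0,0,0],"dr":[0,0,0],"claw":0.5},{"travel":[0,0,0],"dr":[0,0,0],"claw":0.5},{"travel":[0,0,0],"dr":[0,0,0],"claw":0.5},{"travel":[0,0,0],"dr":[0,0,0],"claw":0.5},{"travel":[0,0,0],"dr":[0,0,0],"claw":0.5},{"travel":[0,0,0],"dr":[0,0,0],"claw":0.5},{"travel":[0,0,0],"dr":[0,0,0],"claw":0.5}]'

```text
time_s: 7.4
tool_pos: [0.4956, -0.0602, 0.1133]
eef_rot: [-0.0, -0.064, 0.998, -0.0]
force: [-0.1, -0.3, -0.9]
finger_gap: 0.25
finger_force: 0.0
```

```bash
python3 m.py
```

```text
t 7.4 plat [ 1.498e-01 -3.070e-02  2.980e+02] ledge [ 1.233e-01 -3.000e-03  5.600e+02] diff mm 26.52 tcp [ 0.4956 -0.0602  0.1133] F [-0.05 -0.27 -0.87]
```

Request:
jog_arm --motion '[{"travel":[0,0,0],"dr":[0,0,0],"claw":0.5},{"travel":[0,0,0],"dr":[0,0,0],"claw":0.5},{"travel":[0,0,0],"dr":[0,0,0],"claw":0.5},{"travel":[0,0,0],"dr":[0,0,0],"claw":0.5},{"travel":[0,0,0],"dr":[0,0,0],"claw":0.5},{"travel":[0,0,0],"dr":[0,0,0],"claw":0.5},{"travel":[0,0,0],"dr":[0,0,0],"claw":0.5},{"travel":[0,0,0],"dr":[0,0,0],"claw":0.5},{"travel":[0,0,0],"dr":[0,0,0],"claw":0.5},{"travel":[0,0,0],"dr":[0,0,0],"claw":0.5},{"travel":[0,0,0],"dr":[0,0,0],"claw":0.5},{"travel":[0,0,0],"dr":[0,0,0],"claw":0.5},{"travel":[0,0,0],"dr":[0,0,0],"claw":0.5},{"travel":[0,0,0],"dr":[0,0,0],"claw":0.5}]'

```text
time_s: 8.85
tool_pos: [0.4957, -0.0602, 0.1133]
eef_rot: [0.0, -0.064, 0.998, -0.0]
force: [0.3, -0.0, 0.1]
finger_gap: 0.248
finger_force: 0.0
```

```bash
python3 m.py
```

```text
t 8.85 plat [ 1.322e-01 -4.270e-02  2.930e+02] ledge [1.234e-01 5.000e-04 5.570e+02] diff mm 8.86 tcp [ 0.4957 -0.0602  0.1133] F [ 0.29 -0.    0.14]
```

Request:
jog_arm --motion '[{"travel":[0,0,0],"dr":[0,0,0],"claw":0.5},{"travel":[0,0,0],"dr":[0,0,0],"claw":0.5},{"travel":[0,0,0],"dr":[0,0,0],"claw":0.5},{"travel":[0,0.0068,0],"dr":[0,0,0.3],"claw":0.5},{"travel":[0,0.0068,0],"dr":[0,0,0.4],"claw":0.5},{"travel":[0,0.0068,0],"dr":[0,0,0.4],"claw":0.5},{"travel":[0,0,0],"dr":[0,0,0],"claw":0.5}]'

```text
time_s: 9.6
tool_pos: [0.495, -0.0505, 0.1135]
eef_rot: [0.0, -0.009, 1.0, -0.0]
force: [2.0, -4.6, -0.3]
finger_gap: 0.246
finger_force: 1.7
```

```bash
python3 m.py; python3 m.py
```

```text
t 9.6 plat [ 1.257e-01 -4.570e-02  2.790e+02] ledge [ 1.233e-01 -3.600e-03  5.560e+02] diff mm 2.38 tcp [ 0.495  -0.0505  0.1135] F [ 1.96 -4.6  -0.31]
t 9.65 plat [ 1.256e-01 -4.960e-02  2.800e+02] ledge [1.233e-01 2.000e-04 5.540e+02] diff mm 2.35 tcp [ 0.495  -0.0505  0.1134] F [ 1.89 -3.49 -0.63]
```

```bash
cat > m2.py <<'E'
import re
src=open("m.py").read().split("o=ctrl")[0];exec(src)
for n in("scene","top"):
    W=world(ctrl.snapshot(n));P=W.reshape(-1,3)
    for y0,y1 in((.142,.156),(.174,.2)):
        m=(P[:,1]>y0)&(P[:,1]<y1)&(P[:,2]>.1)&(P[:,2]<.14)&(P[:,0]>.5)&(P[:,0]<.7);print(n,np.round(band(W,y0,y1,.1,.14),4),"x",np.percentile(P[m][:,0],[1,99]).round(4))
print(ctrl.get_obs()["time_s"])
E
python3 m2.py
```

```text
scene [ 1.269e-01 -4.950e-02  1.560e+02] x [0.542  0.6707]
scene [1.245e-01 7.000e-03 2.740e+02] x [0.542  0.6611]
top [ 1.256e-01 -4.280e-02  2.840e+02] x [0.5387 0.6684]
top [1.233e-01 1.200e-03 5.510e+02] x [0.5399 0.6577]
9.8
```

Request:
jog_arm --motion '[{"travel":[0,-0.0068,0],"dr":[0,0,-0.3],"claw":0.5},{"travel":[0,-0.0068,0],"dr":[0,0,-0.4],"claw":0.5},{"travel":[0,-0.0068,0],"dr":[0,0,-0.4],"claw":0.5},{"travel":[0,-0.0012,0],"dr":[0,0,0],"claw":0.5},{"travel":[0,0,0],"dr":[0,0,0],"claw":0.5}]'

```text
time_s: 10.3
tool_pos: [0.4948, -0.0601, 0.1131]
eef_rot: [-0.001, -0.064, 0.998, 0.0]
force: [-0.8, 1.8, 0.6]
finger_gap: 0.253
finger_force: 1.1
```

```bash
python3 m.py
```

```text
t 10.3 plat [ 1.255e-01 -4.830e-02  2.800e+02] ledge [ 1.233e-01 -9.000e-04  5.590e+02] diff mm 2.21 tcp [ 0.4948 -0.0601  0.1131] F [-0.81  1.78  0.6 ]
```

Just at the crack; nudge 1 mm more.

Request:
jog_arm --motion '[{"travel":[0,-0.0024,0],"dr":[0,0,0],"claw":0.5},{"travel":[0,0,0],"dr":[0,0,0],"claw":0.5}]'

```text
time_s: 10.55
tool_pos: [0.4952, -0.0618, 0.1132]
eef_rot: [-0.0, -0.064, 0.998, 0.0]
force: [-2.2, 1.8, 0.8]
finger_gap: 0.251
finger_force: 1.2
```

```bash
python3 m.py
```

```text
t 10.55 plat [ 1.255e-01 -4.710e-02  2.810e+02] ledge [1.233e-01 1.900e-03 5.560e+02] diff mm 2.22 tcp [ 0.4952 -0.0618  0.1132] F [-2.16  1.78  0.85]
```

Request:
jog_arm --motion '[{"travel":[0,-0.0024,0],"dr":[0,0,0],"claw":0.5},{"travel":[0,0,0],"dr":[0,0,0],"claw":0.5}]'

```text
time_s: 10.8
tool_pos: [0.4955, -0.0633, 0.1133]
eef_rot: [-0.0, -0.064, 0.998, -0.0]
force: [-2.2, 2.8, -0.3]
finger_gap: 0.249
finger_force: 1.2
```

```bash
python3 m.py
```

```text
t 10.8 plat [ 1.245e-01 -4.680e-02  2.800e+02] ledge [ 1.233e-01 -2.100e-03  5.560e+02] diff mm 1.16 tcp [ 0.4955 -0.0633  0.1133] F [-2.24  2.81 -0.27]
```

Request:
jog_arm --motion '[{"travel":[0,0.014,0],"dr":[0,0,0],"claw":0.5},{"travel":[0,0.01,0],"dr":[0,0,0.3],"claw":0.5},{"travel":[0,0.0068,0],"dr":[0,0,0.4],"claw":0.5},{"travel":[0,0.0034,0],"dr":[0,0,0.4],"claw":0.5},{"travel":[0,0,0],"dr":[0,0,0.2],"claw":0.5}]'

```text
time_s: 11.35
tool_pos: [0.4945, -0.0469, 0.1137]
eef_rot: [0.001, 0.002, 1.0, -0.001]
force: [2.4, -3.9, -0.5]
finger_gap: 0.246
finger_force: 1.9
```

```bash
python3 m.py; python3 m.py
```

```text
t 11.35 plat [ 1.223e-01 -5.120e-02  2.770e+02] ledge [ 1.233e-01 -7.000e-04  5.630e+02] diff mm -1.07 tcp [ 0.4945 -0.0469  0.1137] F [ 2.44 -3.94 -0.46]
t 11.4 plat [ 1.222e-01 -4.280e-02  2.780e+02] ledge [ 1.234e-01 -3.200e-03  5.600e+02] diff mm -1.17 tcp [ 0.4944 -0.0469  0.1137] F [ 1.94 -3.87 -0.25]
```

Request:
jog_arm --motion '[{"travel":[0,0.0034,0],"dr":[0,0,0.25],"claw":0.5},{"travel":[0,0.0034,0],"dr":[0,0,0.25],"claw":0.5},{"travel":[0,0.0034,0],"dr":[0,0,0.25],"claw":0.5},{"travel":[0,0,0],"dr":[0,0,0],"claw":0.5}]'

```text
time_s: 11.85
tool_pos: [0.4941, -0.0415, 0.1135]
eef_rot: [0.0, 0.038, 0.999, -0.0]
force: [2.3, -4.8, 0.1]
finger_gap: 0.25
finger_force: 2.1
```

```bash
python3 m.py
```

```text
t 11.85 plat [ 1.223e-01 -4.150e-02  2.720e+02] ledge [1.234e-01 2.900e-03 5.540e+02] diff mm -1.07 tcp [ 0.4941 -0.0415  0.1135] F [ 2.31 -4.84  0.1 ]
```

Request:
jog_arm --motion '[{"travel":[0,0.0018,0],"dr":[0,0,0.1],"claw":0.5},{"travel":[0,0.0018,0],"dr":[0,0,0.1],"claw":0.5},{"travel":[0,0,0],"dr":[0,0,0],"claw":0.5}]'

```text
time_s: 12.2
tool_pos: [0.4942, -0.0397, 0.1135]
eef_rot: [0.0, 0.048, 0.999, -0.0]
force: [2.2, -5.5, 1.0]
finger_gap: 0.249
finger_force: 2.2
```

Request:
jog_arm --motion '[{"travel":[0,0.0018,0],"dr":[0,0,0.1],"claw":0.5},{"travel":[0,0.0018,0],"dr":[0,0,0.1],"claw":0.5},{"travel":[0,0,0],"dr":[0,0,0],"claw":0.5}]'

```text
time_s: 12.5
tool_pos: [0.4943, -0.0379, 0.1134]
eef_rot: [0.0, 0.058, 0.998, -0.0]
force: [1.7, -4.2, -1.0]
finger_gap: 0.248
finger_force: 2.2
```

Request:
jog_arm --motion '[{"travel":[0,0.0018,0],"dr":[0,0,0.1],"claw":0.5},{"travel":[0,0.0018,0],"dr":[0,0,0.1],"claw":0.5},{"travel":[0,0,0],"dr":[0,0,0],"claw":0.5}]'

```text
time_s: 12.8
tool_pos: [0.4944, -0.0361, 0.1134]
eef_rot: [0.0, 0.068, 0.998, -0.0]
force: [2.5, -4.0, 0.3]
finger_gap: 0.251
finger_force: 2.2
```

Request:
jog_arm --motion '[{"travel":[0,0.0018,0],"dr":[0,0,0.1],"claw":0.5},{"travel":[0,0.0018,0],"dr":[0,0,0.1],"claw":0.5},{"travel":[0,0,0],"dr":[0,0,0],"claw":0.5}]'

```text
time_s: 13.1
tool_pos: [0.4946, -0.0343, 0.1134]
eef_rot: [0.0, 0.078, 0.997, -0.0]
force: [2.4, -4.4, -0.2]
finger_gap: 0.252
finger_force: 2.2
```

Request:
jog_arm --motion '[{"travel":[0,0.0018,0],"dr":[0,0,0.1],"claw":0.5},{"travel":[0,0.0018,0],"dr":[0,0,0.1],"claw":0.5},{"travel":[0,0,0],"dr":[0,0,0],"claw":0.5}]'

```text
time_s: 13.4
tool_pos: [0.4949, -0.0326, 0.1134]
eef_rot: [0.0, 0.088, 0.996, -0.0]
force: [2.4, -4.1, 0.1]
finger_gap: 0.251
finger_force: 2.2
```

Request:
jog_arm --motion '[{"travel":[0,0.0018,0],"dr":[0,0,0.1],"claw":0.5},{"travel":[0,0.0018,0],"dr":[0,0,0.1],"claw":0.5},{"travel":[0,0,0],"dr":[0,0,0],"claw":0.5}]'

```text
time_s: 13.7
tool_pos: [0.4952, -0.0308, 0.1134]
eef_rot: [0.0, 0.098, 0.995, -0.0]
force: [1.9, -4.5, 0.9]
finger_gap: 0.248
finger_force: 2.2
```

Request:
jog_arm --motion '[{"travel":[0,0.0018,0],"dr":[0,0,0.1],"claw":0.5},{"travel":[0,0.0018,0],"dr":[0,0,0.1],"claw":0.5},{"travel":[0,0,0],"dr":[0,0,0],"claw":0.5}]'

```text
time_s: 14.0
tool_pos: [0.4956, -0.0291, 0.1134]
eef_rot: [0.0, 0.108, 0.994, -0.0]
force: [2.0, -4.8, -0.2]
finger_gap: 0.25
finger_force: 2.2
```

Request:
jog_arm --motion '[{"travel":[0,0.0018,0],"dr":[0,0,0.1],"claw":0.5},{"travel":[0,0.0018,0],"dr":[0,0,0.1],"claw":0.5},{"travel":[0,0,0],"dr":[0,0,0],"claw":0.5}]'

```text
time_s: 14.3
tool_pos: [0.4959, -0.0274, 0.1134]
eef_rot: [0.0, 0.118, 0.993, -0.0]
force: [0.9, -4.4, -0.3]
finger_gap: 0.251
finger_force: 2.2
```

Request:
jog_arm --motion '[{"travel":[0,0.0018,0],"dr":[0,0,0.1],"claw":0.5},{"travel":[0,0.0018,0],"dr":[0,0,0.1],"claw":0.5},{"travel":[0,0,0],"dr":[0,0,0],"claw":0.5}]'

```text
time_s: 14.6
tool_pos: [0.4963, -0.0256, 0.1134]
eef_rot: [0.0, 0.128, 0.992, -0.0]
force: [0.9, -5.3, 0.5]
finger_gap: 0.248
finger_force: 2.2
```

Request:
jog_arm --motion '[{"travel":[0,0.0018,0],"dr":[0,0,0.1],"claw":0.5},{"travel":[0,0.0018,0],"dr":[0,0,0.1],"claw":0.5},{"travel":[0,0,0],"dr":[0,0,0],"claw":0.5}]'

```text
time_s: 14.9
tool_pos: [0.4967, -0.0239, 0.1133]
eef_rot: [-0.0, 0.138, 0.99, -0.0]
force: [1.0, -5.1, 0.2]
finger_gap: 0.248
finger_force: 2.2
```

Request:
jog_arm --motion '[{"travel":[0,0.0018,0],"dr":[0,0,0.1],"claw":0.5},{"travel":[0,0.0018,0],"dr":[0,0,0.1],"claw":0.5},{"travel":[0,0,0],"dr":[0,0,0],"claw":0.5}]'

```text
time_s: 15.2
tool_pos: [0.4971, -0.0229, 0.1133]
eef_rot: [-0.0, 0.148, 0.989, -0.001]
force: [-0.2, -7.4, 0.5]
finger_gap: 0.256
finger_force: 3.3
```

Request:
jog_arm --motion '[{"travel":[0,0.0012,0],"dr":[0,0,0],"claw":0.5},{"travel":[0,0,0],"dr":[0,0,0],"claw":0.5}]'

```text
time_s: 15.4
tool_pos: [0.4971, -0.0226, 0.1133]
eef_rot: [-0.0, 0.148, 0.989, -0.001]
force: [-0.5, -8.6, -0.4]
finger_gap: 0.252
finger_force: 3.9
```

Request:
jog_arm --motion '[{"travel":[0,0.0012,0],"dr":[0,0,0],"claw":0.5},{"travel":[0,0.0012,0],"dr":[0,0,0],"claw":0.5},{"travel":[0,0,0],"dr":[0,0,0],"claw":0.5}]'

```text
time_s: 15.7
tool_pos: [0.4973, -0.0222, 0.1132]
eef_rot: [-0.0, 0.148, 0.989, -0.001]
force: [0.0, -10.7, 0.6]
finger_gap: 0.251
finger_force: 5.1
```

Request:
jog_arm --motion '[{"travel":[0,0.0012,0],"dr":[0,0,0],"claw":0.5},{"travel":[0,0.0012,0],"dr":[0,0,0],"claw":0.5},{"travel":[0,0,0],"dr":[0,0,0],"claw":0.5}]'

```text
time_s: 16.0
tool_pos: [0.4973, -0.0217, 0.1131]
eef_rot: [-0.001, 0.148, 0.989, -0.002]
force: [-0.9, -13.5, 2.3]
finger_gap: 0.249
finger_force: 6.3
```

Request:
jog_arm --motion '[{"travel":[0,0.0012,0],"dr":[0,0,0],"claw":0.5},{"travel":[0,0,0],"dr":[0,0,0],"claw":0.5},{"travel":[0,0,0],"dr":[0,0,0],"claw":0.5},{"travel":[0,0,0],"dr":[0,0,0],"claw":0.5}]'

```text
time_s: 16.4
tool_pos: [0.4974, -0.0214, 0.1131]
eef_rot: [-0.001, 0.149, 0.989, -0.002]
force: [-2.8, -14.1, 1.4]
finger_gap: 0.249
finger_force: 6.9
```

```bash
python3 m.py
```

```text
t 16.4 plat [ 1.222e-01 -2.940e-02  2.800e+02] ledge [ 1.234e-01 -5.000e-03  5.580e+02] diff mm -1.15 tcp [ 0.4974 -0.0214  0.1131] F [ -2.76 -14.09   1.41]
```

Request:
jog_arm --motion '[{"travel":[0,-0.002,0],"dr":[0,0,0],"claw":0.5},{"travel":[0,-0.003,0],"dr":[0,0,0],"claw":0.5},{"travel":[0,-0.004,0],"dr":[0,0,0],"claw":0.45},{"travel":[0,-0.003,0],"dr":[0,0,0],"claw":0.3},{"travel":[0,0,0],"dr":[0,0,0],"claw":0.2},{"travel":[0,0,0],"dr":[0,0,0],"claw":0.2},{"travel":[0,0,0],"dr":[0,0,0],"claw":0.2}]'

```text
time_s: 17.15
tool_pos: [0.4965, -0.0235, 0.1133]
eef_rot: [-0.0, 0.148, 0.989, 0.0]
force: [0.2, 0.2, 0.1]
finger_gap: 0.399
finger_force: 0.0
```

Request:
jog_arm --motion '[{"travel":[0,0,-0.02],"dr":[0,0,0],"claw":0.2},{"travel":[0,0,-0.05],"dr":[0,0,0],"claw":0.2},{"travel":[0,0,-0.06],"dr":[0,0,0],"claw":0.2},{"travel":[0,0,-0.06],"dr":[0,0,0],"claw":0.2},{"travel":[0,0,-0.06],"dr":[0,0,0],"claw":0.2},{"travel":[0,0,-0.06],"dr":[0,0,0],"claw":0.2},{"travel":[0,0,0],"dr":[0,0,0],"claw":0.2},{"travel":[0,0,0],"dr":[0,0,0],"claw":0.2}]'

```text
time_s: 17.95
tool_pos: [0.4969, -0.0239, 0.2692]
eef_rot: [0.001, 0.148, 0.989, 0.0]
force: [0.3, -0.8, -0.3]
finger_gap: 0.401
finger_force: 0.0
```

```bash
python3 m.py; python3 m2.py
python3 - <<'E'
from h import *
cv2.imwrite("pics/end.png",ctrl.snapshot("scene")["img"])
E
```

```text
t 17.95 plat [ 1.222e-01 -2.880e-02  2.770e+02] ledge [ 1.233e-01 -1.500e-03  5.590e+02] diff mm -1.11 tcp [ 0.4969 -0.0239  0.2692] F [ 0.3  -0.76 -0.32]
scene [ 1.233e-01 -2.570e-02  1.530e+02] x [0.5401 0.6691]
scene [1.244e-01 1.100e-03 2.740e+02] x [0.5436 0.662 ]
top [ 1.222e-01 -2.850e-02  2.800e+02] x [0.5372 0.6662]
top [1.233e-01 3.100e-03 5.590e+02] x [0.5399 0.6575]
18.1
```

View pics/end.png

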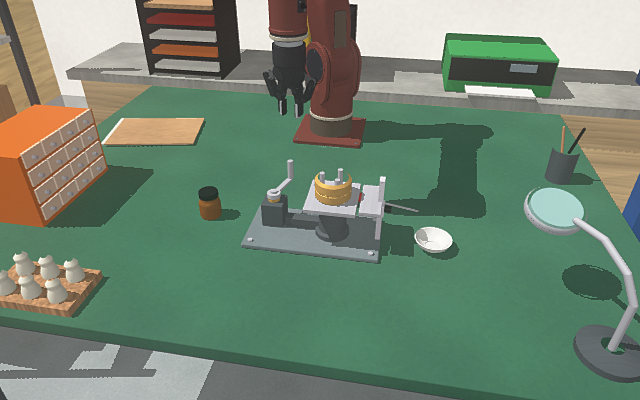

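The picture shows the platen at about (333,197), level with the ledge at (370,200). The gripper is clear of the lever, and the jar and dish haven't moved.

```bash
python3 -c "
from bench import ctrl
print(ctrl.job_done())"
```

```text
the job is handed in; nothing more can be done
None
```

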